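Bring the black-lidded jar round to the pointer

TASK

Turn the round paint carousel by pushing its rim (the upright wooden pegs are there for that) until the glass jar with the black lid stands in line with the red pointer on the carousel's foot, right behind it, and leave it standing there at rest. Either way round will do; let the jar and the printed tub ride along upright on their cork places, and do not touch or lift them.

Things in the scene. Friction and masses are not known exactly. Their poses are not given: they have to be found in the camera images.
- stand: Fixed steel foot of the carousel; origin on the turning axis at table height, z up. A flat red pointer looks out from under the disc along the foot's own -x, tip 210 mm from the axis, roughly towards the robot: there the jar must come. The disc turns both ways on the foot, with friction of about 1 N at its rim, and stops almost at once when no longer pushed.
- disc: Brown wooden disc, 310 mm across; origin on the axis, 22 mm above the table; top at 37 mm. Six upright wooden pegs, 14 mm thick, 65 mm tall, 140 mm from the axis, at 0, 60, 120, 180, 240, 300 degrees from its own +x. Flush cork places 65 mm from the axis: 55 degrees either side of its -x for jar and tub (which is where varies); at +x a clear glass jar, 72 mm wide, 82 tall, fixed.
- black_lid_jar_centre (a point): Centre (half-way up, 71 mm above the table) of the loose glass jar with the black screw lid, 60 mm across, 69 mm tall, 0.4 kg, standing on the disc 65 mm from the axis. It is the one to bring to the pointer, and starts 30 to 80 degrees from it on one side or the other. It rides with the disc by friction alone.
- tub_centre (a point): Centre (half-way up) of the loose white plastic tub printed with red fruit, 72 mm across and 71 mm tall, standing upright on the disc's other place; a bystander that rides along.
There are look-alikes about, which are no part of the job. Leave any yellow look-alike of the part that bears black_lid_jar_centre alone. Of the things that look like the part that bears tub_centre, the smaller one is meant.

How it is judged:
At the end, for the whole second after the job is handed in: The disc is at rest and the centre of the black-lidded jar is within 16 mm (about 14 degrees) of the line from the axis along the red pointer, on the pointer's side; jar and tub both stand upright on the disc's two front cork places, to about 22 mm (x of black_lid_jar_centre in the frame of stand below -0.04 m and y of black_lid_jar_centre in the frame of stand between -0.016 and 0.016 m and x of black_lid_jar_centre in the frame of disc between -0.06 and -0.015 m and (y of black_lid_jar_centre in the frame of disc between 0.031 and 0.075 m or y of black_lid_jar_centre in the frame of disc between -0.075 and -0.031 m) and angle between each of black_lid_jar_centre, tub_centre's own z axis and vertical below 0.15 rad and x of tub_centre in the frame of disc between -0.06 and -0.015 m and (y of tub_centre in the frame of disc between 0.031 and 0.075 m or y of tub_centre in the frame of disc between -0.075 and -0.031 m) and angular speed of disc below 0.05 rad/s); the robot touches nothing.
It fails at once if the black-lidded jar is touched by the robot, lifted or tipped over (contact force between any of the fingers, the arm and black_lid_jar above 2 N or height (world z) of black_lid_jar_centre above 0.1 m or angle between black_lid_jar_centre's own z axis and vertical above 0.4 rad).
It fails at once if the tub is touched by the robot, lifted or tipped over (contact force between any of the fingers, the arm and tub above 2 N or height (world z) of tub_centre above 0.1 m or angle between tub_centre's own z axis and vertical above 0.4 rad).
It also fails if it takes over 40 s, if anything falls off the work surface, if the arm or the gripper's body presses on something with over 40 N, if the wrist force passes 120 N, or if a joint passes its speed limit or range.

ROBOT

A 7-joint arm with a two-finger parallel gripper is mounted at the origin on a cart in front of the work surface, level with it; the furniture and walls round the work are solid. World frame = base frame: x ahead of the robot, y to its left, z up, the work surface at z = 0. Lengths are in m, angles in rad, forces in N, time in s.
With the tool pointing down it reaches from about 0.425 to 0.8 m from the base axis. Payload 8.3 kg.
Tool frame: the origin (TCP) lies midway between the tips of the shut fingers; the grasp point (between the pads) lies 19 mm behind it (pinch_z is the distance from the TCP to the grasp point, in m); z points along the fingers, y is the line along which they close (so a half turn about z gives the same grasp; the last joint's range is limited). The gripper opens to 85 mm and grips with 20 to 120 N. Pads are 22 mm wide; open, the fingers measure 114 mm over their backs; the gripper's body (76 mm by 85 mm) begins 54 mm behind the grasp point. The pads swing forward as they close: fully open they stand 13 mm farther back than shut.
Start: joints at [1.039, 0.383, 0.016, 1.37, -0.006, 1.388, -0.046], TCP at [0.282, -0.558, 0.231] pointing down, gripper open.
Joint ranges: [-2.95, 2.95], [-0.25, 2.06], [-1.52, 1.56], [0.18, 2.33], [-1.44, 4.58], [0.02, 2.06], [-3.01, 3.01]. Speed limits (rad/s): [2.39, 2.39, 3.01, 3.01, 3.14, 3.14, 3.14].

INTERFACE

Orientations are given as [roll, pitch, yaw] about the fixed x, y, z axes, in that order (R = Rz(yaw) Ry(pitch) Rx(roll)).
In Python, from cell import * gives the robot as it stands.
- The arm moves only by the tool send_rows, never from a script. Its argument "rows" is one flat list of numbers, 7 for each row, row after row: the shift along the tool's x, y, z in cm, then the turn, a rotation vector about the tool's x, y, z in degrees, then the finger opening in cm, from 0 to 8.54. A call has 1 to 10 rows; each row is the pose to reach, as a shift and turn from the pose commanded when the call began, along the tool's axes at that moment; what a row does not reach only later rows make up. A row lasts 1/10 s, in which the tool goes at most 50 mm and 8.59 degrees, less where a joint would pass 70% of its speed; a pose out of reach is approached as far as the arm can. A call with a gripper value outside its range is refused whole. The fingers move at their own pace and stop on an object; "grip_force" is the grip in N (left out, the last holds). Time passes only in rows, so rows that repeat a pose let the fingers close. It gives the time, the measured TCP pose, the force, the opening and the grip force at its end, in the units of the state.
- get_state(): the state, without advancing time (a new reading comes with each control period).
- read_camera(name): name is "scene" or "side" or "wrist"; returns the picture (384x512x3 uint8, red, green, blue); there is no depth.
- get_calibration(name): a dict with "vertical_fov" (degrees; the focal length in pixels is half the picture's height over the tangent of half this angle, whatever the lens; pixels are square), "cx", "cy" (the principal point, pixels), "R" (3x3) and "t" (3): a world point X has camera coordinates R X + t. Camera axes: x right, y down, z forward; pixel columns grow to the right and rows downward; lengths in m; the calibration is good to about 2 mm. A picture is of the moment at which its call begins: read the wrist's pose just before it. get_calibration takes no time and is no camera call; for the wrist camera it gives the pose at the moment of the call.
- close_job(): hands the job in; it is judged then, once.
Trained networks look in the newest picture that a camera, given by its name, has taken for a name from the list of things; names that differ only in an ending like _2 or _b are one class to them, and where a whole thing is asked for, a point or a joint stands for the part that bears it (a point fixed in the world has none). Each returns a list of dicts, best first, with "p" (0 to 1); they miss things now and then, are a little off and sometimes report something else, mostly with a low value. They report only what shows in the picture. A call takes as long as a camera call. They do not tell look-alikes from the thing itself.
- regions_of(camera, thing): "pixels" (384x512 bool, what is visible of it) and "at" ([column, row] as shares, 0 to 1, of the picture: columns of its width, rows of its height, amid what is visible of it).
- tip_of(camera, thing): "at" ([column, row] as shares, 0 to 1, of the picture: columns of its width, rows of its height: a listed point, or the origin of a listed thing).
The state is a dict: "t": time; "q": joint angles; "qd": joint speeds; "joint_torque": joint torques, N m; "eef_pos": TCP position; "eef_rot": TCP orientation; "wrist_force": force on the tool from outside, world axes, zero at the start; "moment": the same for the moment, N m; "gripper_width": opening from 0.0 (shut) to 1.0 (fully open); "finger_force": force on a finger pad.
Only numpy, scipy, OpenCV 4.12 (cv2) and the standard library are available. Lean on these libraries where they do the work, as an engineer would, in place of code of your own. Each camera call takes 0.05 s, during which the arm holds its last target. There are 200 camera calls.

## Working session

There is one attempt and no reset: what is moved stays moved. The work goes in short steps, Python scripts to look and compute and a tool call to move; the robot and the scene stay as the last step left them, time stands still between calls to the robot, and variables do not carry over. Pictures are saved under pics/ and viewed, at most 10 in all, crops included, and the job is handed in when it is done.

Besides the shell and the picture viewer there is one more tool, called after ">>>" as a command line: name --argument value ..., lists and objects as JSON in quotes. send_rows: Moves the arm, as the interface text tells. Its arguments: {"type":"object","properties":{"rows":{"type":"array"},"grip_force":{"type":"number"}},"required":["rows"]}

```bash
mkdir -p pics
cat > h.py <<'E'
from cell import *
import numpy as np, cv2
def ray(cam,px,z,c=None):
    c=c or get_calibration(cam); R=np.array(c["R"]);t=np.array(c["t"])
    f=192/np.tan(np.radians(c["vertical_fov"])/2)
    d=R.T@np.array([(px[0]-c["cx"])/f,(px[1]-c["cy"])/f,1]);o=-R.T@t
    return o+d*(z-o[2])/d[2]
def proj(cam,X):
    c=get_calibration(cam);f=192/np.tan(np.radians(c["vertical_fov"])/2)
    p=np.array(c["R"])@np.array(X)+np.array(c["t"]); return [c["cx"]+f*p[0]/p[2],c["cy"]+f*p[1]/p[2]]
E
python3 - <<'E'
from h import *
a=read_camera("scene")
for n,z in [("stand",0),("disc",.022),("black_lid_jar_centre",.071),("tub_centre",.0725)]:
    for r in tip_of("scene",n)[:4]:
        p=[r["at"][0]*512,r["at"][1]*384];print("scene",n,round(r["p"],2),np.round(p),np.round(ray("scene",p,z),3))
b=read_camera("side")
for n,z in [("stand",0),("disc",.022),("black_lid_jar_centre",.071),("tub_centre",.0725)]:
    for r in tip_of("side",n)[:4]:
        p=[r["at"][0]*512,r["at"][1]*384];print("side",n,round(r["p"],2),np.round(p),np.round(ray("side",p,z),3))
cv2.imwrite("pics/a.png",cv2.resize(a[:,:,::-1],(800,600)));cv2.imwrite("pics/b.png",cv2.resize(b[:,:,::-1],(800,600)))
print(get_state())
E
```

```text
scene disc 0.87 [219. 178.] [ 0.579 -0.268  0.022]
scene black_lid_jar_centre 0.89 [339. 183.] [ 0.281 -0.288  0.071]
scene black_lid_jar_centre 0.62 [245. 153.] [ 0.543 -0.34   0.071]
scene tub_centre 0.72 [165. 237.] [0.48  0.068 0.073]
scene tub_centre 0.7 [227. 170.] [ 0.527 -0.22   0.073]
scene tub_centre 0.67 [219. 177.] [ 0.524 -0.181  0.073]
side disc 0.6 [229. 183.] [ 0.573 -0.27   0.022]
side black_lid_jar_centre 0.93 [339. 181.] [ 0.294 -0.271  0.071]
side black_lid_jar_centre 0.89 [248. 160.] [ 0.536 -0.318  0.071]
side tub_centre 0.9 [238. 177.] [ 0.525 -0.213  0.073]
side tub_centre 0.78 [201. 245.] [0.486 0.069 0.073]
{'t': 0.5, 'q': array([ 1.03907241,  0.38339709,  0.01638655,  1.37016566, -0.00633951,
        1.38818786, -0.04653875]), 'qd': array([-5.26819988e-04,  8.33774663e-04,  6.16884781e-04, -2.21196302e-03,
        1.16728966e-03, -9.60101932e-04, -4.39640186e-05]), 'joint_torque': array([-8.50795313e-04, -6.26757216e+01,  8.41862708e-01, -3.71762037e+01,
        1.64168916e-02,  3.62539140e-03,  4.22366440e-05]), 'eef_pos': array([ 0.28243895, -0.55749378,  0.23125127]), 'eef_rot': array([-3.14148000e+00, -9.93134733e-05,  4.68836198e-01]), 'wrist_force': array([ 0.14355076, -0.37815227,  0.80913336]), 'moment': array([-0.02722057,  0.01240019, -0.02202085]), 'finger_force': 0.0, 'gripper_width': 0.9987791795983851}
```

View pics/a.png

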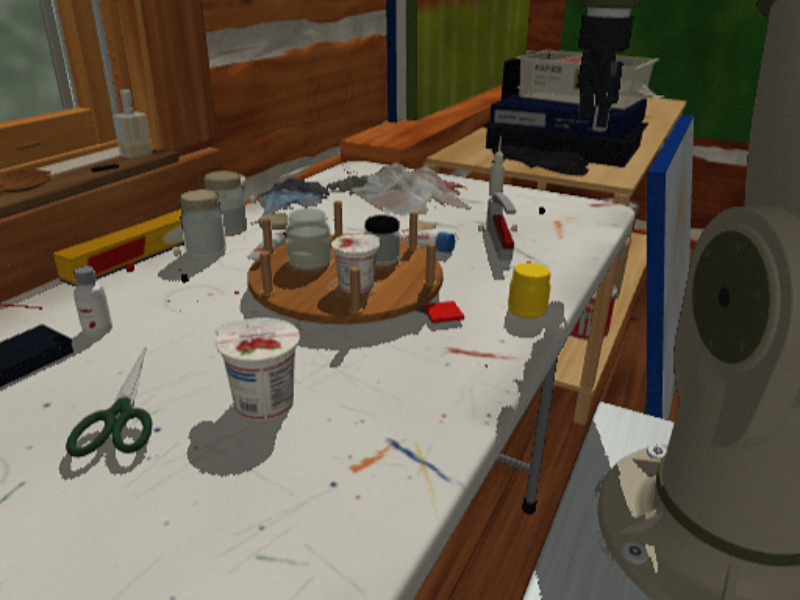

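View pics/b.png

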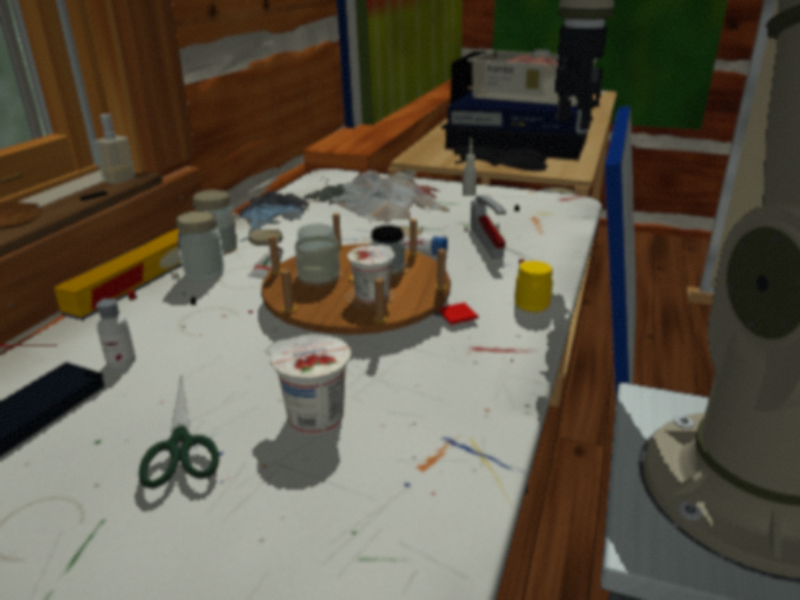

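The scene shows two black-lid-class things: one yellow at (530,290), off the disc and a look-alike, and one with a black lid on the disc at (382,240), which is the target. Of the two tubs, the big one is at (258,370) on the table. The small one, at (356,262) on the disc, is the one meant. The red pointer is at (445,312). I'll measure the pegs and pointer, and check with a crop.

Run:
```python
from h import *
from scipy.optimize import least_squares
b=read_camera("side");a=read_camera("scene")
P={"scene":[(266,221),(338,204),(413,215),(430,248),(354,271)],"side":[(336,216),(413,222),(441,252),(380,281),(287,274),(273,239)]}
W=[]
for cam,l in P.items():
    w=[ray(cam,np.array(p)*.64,.102)[:2] for p in l];print(cam,np.round(w,3).tolist());W+=w
W=np.array(W)
def res(v):
    d=W-v[:2];th=np.arctan2(d[:,1],d[:,0])
    return np.r_[np.hypot(*d.T)-.14, .14*np.sin(3*(th-v[2]))/3*1.0]
s=min((least_squares(res,[*W.mean(0),t0]) for t0 in (0,.3,.6,.9)),key=lambda s:s.cost);print("centre,peg angle mod60",s.x[:2],np.degrees(s.x[2])%60,np.round(s.fun,3))
c=s.x[:2]
for cam,im in (("scene",a),("side",b)):
    x=im.astype(int);m=(x[...,0]>150)&(x[...,1]<50)&(x[...,2]<50)
    n,l,st,ce=cv2.connectedComponentsWithStats(m.astype(np.uint8))
    for i in range(1,n):
        if st[i,4]>30:
            q=np.argwhere(l==i)[:,::-1];w=np.array([ray(cam,p,.005)[:2] for p in q]);d=w-c;r=np.hypot(*d.T)
            print(cam,ce[i],st[i,4],w.mean(0).round(3),"ang",np.degrees(np.arctan2(*(w.mean(0)-c)[::-1])).round(1),"r",r.min().round(3),r.max().round(3))
for cam in("scene","side"):
    for n in("black_lid_jar_centre","tub_centre"):
        for r in regions_of(cam,n)[:3]:
            ys,xs=np.nonzero(r["pixels"]); p=[r["at"][0]*512,r["at"][1]*384]
            print(cam,n,round(r["p"],2),xs.min(),xs.max(),ys.min(),ys.max())
    for nm in("black_lid_jar_centre","tub_centre"):
        for r in tip_of(cam,nm)[:3]:
            w=ray(cam,[r["at"][0]*512,r["at"][1]*384],.071)[:2];d=w-c;print(cam,nm,w.round(3),np.hypot(*d).round(3),np.degrees(np.arctan2(d[1],d[0])).round(1))
cv2.imwrite("pics/c.png",cv2.resize(a[110:215,145:310,::-1],(800,509),interpolation=cv2.INTER_CUBIC))
```

```text
scene [[0.705, -0.246], [0.649, -0.373], [0.513, -0.388], [0.43, -0.274], [0.487, -0.151]]
side [[0.648, -0.362], [0.512, -0.377], [0.432, -0.269], [0.485, -0.145], [0.619, -0.125], [0.701, -0.234]]
centre,peg angle mod60 [ 0.56689424 -0.25587922] 6.7974860645022375 [-0.001  0.003  0.003 -0.002 -0.008 -0.006 -0.007 -0.004 -0.002  0.001
 -0.004  0.007 -0.004 -0.002  0.002 -0.001  0.002  0.003 -0.003  0.001
  0.004 -0.006]
scene [284.32075472 198.35849057] 159 [ 0.403 -0.276] ang -172.9 r 0.144 0.194
side [293.09016393 199.30327869] 122 [ 0.4   -0.266] ang -176.4 r 0.148 0.192
scene black_lid_jar_centre 0.9 325 351 167 203
scene black_lid_jar_centre 0.89 233 255 137 169
scene tub_centre 0.88 212 241 150 186
scene tub_centre 0.58 138 191 203 268
scene black_lid_jar_centre [ 0.539 -0.327] 0.077 -111.1
scene black_lid_jar_centre [ 0.276 -0.275] 0.292 -176.2
scene tub_centre [ 0.531 -0.224] 0.048 139.0
scene tub_centre [0.488 0.063] 0.328 103.9
side black_lid_jar_centre 0.98 329 353 167 199
side black_lid_jar_centre 0.62 237 260 144 175
side tub_centre 0.84 170 224 215 277
side tub_centre 0.63 223 251 157 193
side black_lid_jar_centre [ 0.285 -0.259] 0.282 -179.4
side black_lid_jar_centre [ 0.544 -0.317] 0.066 -110.6
side tub_centre [0.485 0.065] 0.332 104.2
side tub_centre [ 0.523 -0.207] 0.065 131.9
```

View pics/c.png

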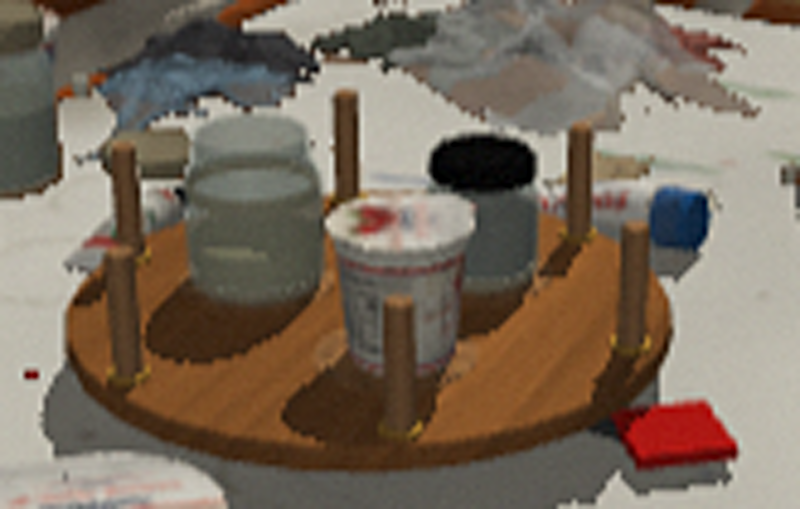

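The crop confirms it. The target is the jar with the black lid on the disc, and the small printed tub is also on the disc. The jar is at about -115°, the pointer at about -174.5°, and one peg at -173°. I'll turn the disc clockwise about 58° by pushing the -173° peg from its right side.

```bash
cat >> h.py <<'E'
from scipy.spatial.transform import Rotation as Ro
C=np.array([.567,-.256])
def rows(targets):  # (theta deg, radius, z, yaw deg)
    s=get_state();R0=Ro.from_euler("xyz",s["eef_rot"])
    for th,r,z,yaw in targets:
        p=np.r_[C+r*np.array([np.cos(np.radians(th)),np.sin(np.radians(th))]),z]
        d=R0.inv().apply(p-s["eef_pos"])*100;v=(R0.inv()*Ro.from_euler("xyz",[180,0,yaw],degrees=True)).as_rotvec(degrees=True)
        print(th,p.round(3),np.round(d,1).tolist(),np.round(v,1).tolist())
E
python3 -c "
from h import *
rows([(-155,.142,.2,20),(-155,.142,.055,20)])"
```

```text
-155 [ 0.438 -0.316  0.2  ] [24.8, -14.5, 3.1] [-0.0, -0.0, 6.9]
-155 [ 0.438 -0.316  0.055] [24.8, -14.5, 17.6] [-0.0, -0.0, 6.9]
```

>>> send_rows --rows '[4,-2.4,0,0,0,0,0,8,-4.8,0,0,0,0,0,12,-7.2,0,0,0,0,0,16,-9.6,0,0,0,2,0,20,-12,0,0,0,4,0,24,-14,1,0,0,6,0,24.8,-14.5,3,0,0,7,0,24.8,-14.5,3,0,0,7,0,24.8,-14.5,3,0,0,7,0,24.8,-14.5,3,0,0,7,0]'

```text
t: 2.0
eef_pos: [0.4374, -0.3182, 0.2023]
eef_rot: [3.14, -0.0, 0.344]
wrist_force: [-0.3, 0.7, 0.6]
gripper_width: 0.001
finger_force: 0.0
```

Run:
```python
from h import *
a=read_camera("wrist");s=get_state();print(s["t"],s["eef_pos"],s["eef_rot"],s["gripper_width"])
def mark(th,r,z):
    p=proj("wrist",[*(C+r*np.array([np.cos(np.radians(th)),np.sin(np.radians(th))])),z]);return tuple(int(v) for v in p)
im=cv2.cvtColor(a,cv2.COLOR_RGB2BGR)
for th in range(0,360,60): cv2.circle(im,mark(th+6.8,.14,.102),3,(0,255,0),-1)
cv2.circle(im,mark(-115,.065,.106),3,(0,0,255),-1);cv2.circle(im,mark(-174.5,.21,.005),3,(255,0,255),-1);cv2.circle(im,mark(-155,.142,.037),3,(255,255,0),-1)
for th in range(0,360,10): cv2.circle(im,mark(th,.155,.037),1,(255,0,0),-1)
cv2.imwrite("pics/d.png",cv2.resize(im,(800,600)))
rows([(-155,.142,.055,20)])
```

```text
2.05 [ 0.4374792  -0.31808898  0.20230242] [ 3.14017806e+00 -4.34234979e-04  3.43971085e-01] 0.002476837038191143
-155 [ 0.438 -0.316  0.055] [0.1, -0.2, 14.7] [0.1, -0.0, -0.3]
```

View pics/d.png

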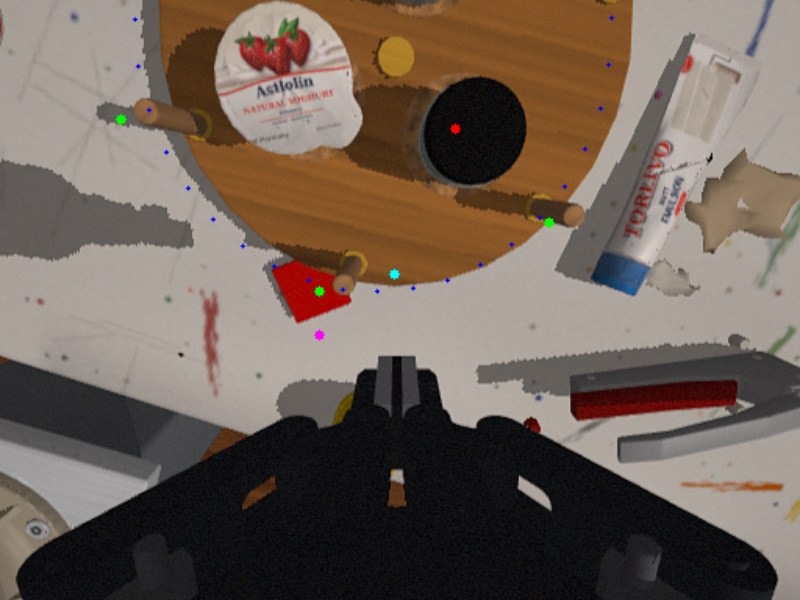

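The wrist view shows a hub cap at (396,57), black lid at (475,130), pointer tip at (324,312) and peg tops at (145,110), (344,283) and (575,216). My overlay is off by about 1 to 2 cm, so I'll refit.

Run:
```python
from h import *
from scipy.optimize import least_squares
W=np.array([ray("wrist",np.array(p)*.64,.102)[:2] for p in [(145,109),(344,284),(575,216)]])
E=np.array([ray("wrist",np.array(p)*.64,.037)[:2] for p in [(632,50),(390,286),(500,258),(290,247),(172,120),(600,165)]])
s=least_squares(lambda v:np.r_[np.hypot(*(W-v[:2]).T)-.14,np.hypot(*(E-v[:2]).T)-.155],[.567,-.256]);c=s.x;print(c,s.fun.round(4))
pol=lambda w:(np.round(w[:2],3),np.hypot(*(w[:2]-c)).round(3),np.degrees(np.arctan2(*(w[:2]-c)[::-1])).round(1))
for w in W:print("peg",pol(w))
for n,p,z in [("hub",(396,57),.037),("lid",(475,130),.106),("tub",(288,80),.108),("tip",(324,312),.005),("tip",(324,312),.015)]:print(n,pol(ray("wrist",np.array(p)*.64,z)))
```

```text
[ 0.57742405 -0.26852158] [ 0.0012  0.0013  0.0009 -0.0015  0.001  -0.0003 -0.0061  0.0034  0.0029]
peg (array([ 0.493, -0.155]), np.float64(0.141), np.float64(126.6))
peg (array([ 0.437, -0.285]), np.float64(0.141), np.float64(-173.4))
peg (array([ 0.52 , -0.397]), np.float64(0.141), np.float64(-114.0))
hub (array([ 0.577, -0.268]), np.float64(0.001), np.float64(146.0))
lid (array([ 0.543, -0.325]), np.float64(0.066), np.float64(-121.8))
tub (array([ 0.532, -0.225]), np.float64(0.063), np.float64(136.4))
tip (array([ 0.38 , -0.273]), np.float64(0.197), np.float64(-178.7))
tip (array([ 0.384, -0.274]), np.float64(0.194), np.float64(-178.5))
```

```bash
sed -i 's/C=np.array(\[.567,-.256\])/C=np.array([.5774,-.2685])/' h.py; python3 -c "
from h import *
rows([(-155,.142,.055,20)])"
```

```text
-155 [ 0.449 -0.329  0.055] [0.7, 1.3, 14.7] [0.1, -0.0, -0.3]
```

>>> send_rows --rows '[0.7,1.3,2,0,0,0,0,0.7,1.3,5,0,0,0,0,0.7,1.3,8,0,0,0,0,0.7,1.3,11,0,0,0,0,0.7,1.3,13,0,0,0,0,0.7,1.3,14.5,0,0,0,0,0.7,1.3,14.7,0,0,0,0,0.7,1.3,14.7,0,0,0,0]'

```text
t: 2.85
eef_pos: [0.4489, -0.327, 0.0547]
eef_rot: [3.141, 0.0, 0.345]
wrist_force: [0.4, 0.3, 0.3]
gripper_width: -0.004
finger_force: 0.0
```

```bash
python3 -c "
from h import *
s=get_state();print(s['t'],s['eef_pos'],s['wrist_force'])
rows([(t,.142,.055,t+180-5) for t in list(range(-158,-215,-3))])"
```

```text
2.85 [ 0.4488584  -0.32697122  0.05474192] [0.41151139 0.28069505 0.2734971 ]
-158 [ 0.446 -0.322  0.055] [-0.1, -0.6, -0.0] [0.0, 0.0, 2.8]
-161 [ 0.443 -0.315  0.055] [-0.1, -1.3, -0.0] [0.0, 0.0, 5.8]
-164 [ 0.441 -0.308  0.055] [-0.1, -2.1, -0.0] [0.0, 0.0, 8.8]
-167 [ 0.439 -0.3    0.055] [-0.0, -2.8, -0.0] [0.0, 0.0, 11.8]
-170 [ 0.438 -0.293  0.055] [0.1, -3.6, -0.0] [0.0, -0.0, 14.8]
-173 [ 0.436 -0.286  0.055] [0.2, -4.3, -0.0] [0.0, -0.0, 17.8]
-176 [ 0.436 -0.278  0.055] [0.4, -5.0, -0.0] [0.0, -0.0, 20.8]
-179 [ 0.435 -0.271  0.055] [0.6, -5.7, -0.0] [0.0, -0.0, 23.8]
-182 [ 0.435 -0.264  0.055] [0.9, -6.4, -0.0] [0.0, -0.0, 26.8]
-185 [ 0.436 -0.256  0.055] [1.2, -7.1, -0.0] [0.0, -0.0, 29.8]
-188 [ 0.437 -0.249  0.055] [1.5, -7.8, -0.0] [0.0, -0.0, 32.8]
-191 [ 0.438 -0.241  0.055] [1.9, -8.4, -0.0] [0.0, -0.0, 35.8]
-194 [ 0.44  -0.234  0.055] [2.3, -9.0, -0.0] [0.0, -0.0, 38.8]
-197 [ 0.442 -0.227  0.055] [2.7, -9.7, -0.0] [0.0, -0.0, 41.8]
-200 [ 0.444 -0.22   0.055] [3.2, -10.2, -0.0] [0.0, -0.0, 44.8]
-203 [ 0.447 -0.213  0.055] [3.7, -10.8, -0.0] [0.0, -0.0, 47.8]
-206 [ 0.45  -0.206  0.055] [4.2, -11.3, -0.0] [0.0, -0.0, 50.8]
-209 [ 0.453 -0.2    0.055] [4.7, -11.8, -0.0] [0.0, -0.0, 53.8]
-212 [ 0.457 -0.193  0.055] [5.3, -12.3, -0.0] [0.0, -0.0, 56.8]
```

>>> send_rows --rows '[-0.1,-0.6,0,0,0,2.8,0,-0.1,-1.3,0,0,0,5.8,0,-0.1,-2.1,0,0,0,8.8,0,0,-2.8,0,0,0,11.8,0,0.1,-3.6,0,0,0,14.8,0,0.2,-4.3,0,0,0,17.8,0,0.4,-5.0,0,0,0,20.8,0,0.6,-5.7,0,0,0,23.8,0,0.9,-6.4,0,0,0,26.8,0,1.2,-7.1,0,0,0,29.8,0]'

```text
t: 3.85
eef_pos: [0.4371, -0.2561, 0.0562]
eef_rot: [3.14, -0.003, -0.177]
wrist_force: [-0.4, -1.2, 1.4]
gripper_width: 0.001
finger_force: 0.7
```

Run:
```python
from h import *
a=read_camera("scene");c=read_camera("scene");s=get_state();print(s['t'],s['eef_pos'],s['eef_rot'],s['wrist_force'])
cv2.imwrite("pics/e.png",cv2.resize(c[110:215,145:310,::-1],(800,509),interpolation=cv2.INTER_CUBIC))
rows([(t,.142,.055,t+180-5) for t in list(range(-188,-215,-3))])
```

```text
3.95 [ 0.43743401 -0.25498092  0.05597939] [ 3.14108637e+00 -2.65333298e-03 -1.73349411e-01] [ 0.15177964 -0.19444903  0.61081666]
-188 [ 0.437 -0.249  0.055] [-0.2, -0.6, 0.1] [0.0, -0.2, 3.1]
-191 [ 0.438 -0.241  0.055] [-0.2, -1.3, 0.1] [0.0, -0.2, 6.1]
-194 [ 0.44  -0.234  0.055] [-0.1, -2.1, 0.1] [0.0, -0.2, 9.1]
-197 [ 0.442 -0.227  0.055] [-0.1, -2.8, 0.1] [0.0, -0.2, 12.1]
-200 [ 0.444 -0.22   0.055] [0.0, -3.6, 0.1] [0.0, -0.2, 15.1]
-203 [ 0.447 -0.213  0.055] [0.2, -4.3, 0.1] [0.0, -0.2, 18.1]
-206 [ 0.45  -0.206  0.055] [0.4, -5.0, 0.1] [0.0, -0.2, 21.1]
-209 [ 0.453 -0.2    0.055] [0.6, -5.7, 0.1] [-0.0, -0.2, 24.1]
-212 [ 0.457 -0.193  0.055] [0.9, -6.4, 0.1] [-0.0, -0.2, 27.1]
```

View pics/e.png

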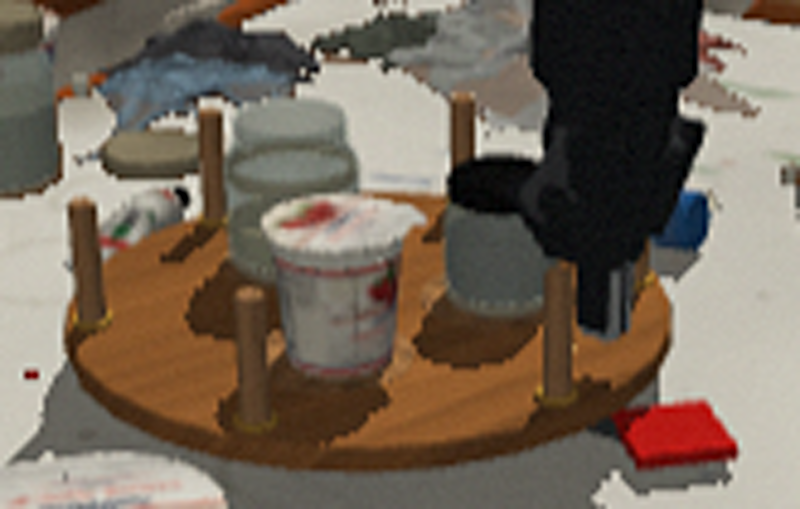

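The push works: the disc has turned about 20°, and the jar and tub are riding upright. The finger is clear of the jar.

>>> send_rows --rows '[-0.2,-0.6,0.1,0,0,3,0,-0.2,-1.3,0.1,0,0,6,0,-0.1,-2.1,0.1,0,0,9,0,-0.1,-2.8,0.1,0,0,12,0,0,-3.6,0.1,0,0,15,0,0.2,-4.3,0.1,0,0,18,0,0.4,-5.0,0.1,0,0,21,0,0.6,-5.7,0.1,0,0,24,0,0.8,-6.2,0.1,0,0,26,0,0.9,-6.4,0.1,0,0,27,0]'

```text
t: 4.95
eef_pos: [0.4573, -0.1942, 0.0545]
eef_rot: [-3.141, -0.002, -0.644]
wrist_force: [-0.8, -0.9, 2.9]
gripper_width: -0.003
finger_force: 1.1
```

Run:
```python
from h import *
import time
for cam in("scene","side","wrist"):
    a=read_camera(cam)
    if cam!="side":cv2.imwrite("pics/f_%s.png"%cam,cv2.resize(a[:,:,::-1] if cam=="wrist" else a[110:215,145:310,::-1],(800,600 if cam=="wrist" else 509),interpolation=cv2.INTER_CUBIC))
    for r in tip_of(cam,"black_lid_jar_centre")[:3]:
        w=ray(cam,[r["at"][0]*512,r["at"][1]*384],.071)[:2];d=w-C;print(cam,round(r["p"],2),w.round(3),np.hypot(*d).round(3),np.degrees(np.arctan2(d[1],d[0])).round(1))
s=get_state();print(s['t'],s['eef_pos'],s['wrist_force'],[np.degrees(np.arctan2(*(s['eef_pos'][:2]-C)[::-1]))])
rows([(t,.142,.055,t+180-5) for t in (-213,-216,-218,-220,-222,-224)])
```

```text
scene 0.87 [ 0.284 -0.285] 0.294 -176.7
scene 0.64 [ 0.509 -0.28 ] 0.07 -170.7
side 0.66 [ 0.504 -0.273] 0.074 -176.7
side 0.62 [ 0.297 -0.268] 0.281 179.9
5.25 [ 0.45633184 -0.19418818  0.05362126] [ 0.59906731 -0.29351238  2.54106812] [np.float64(148.45833437433654)]
-213 [ 0.458 -0.191  0.055] [-0.0, -0.4, -0.1] [-0.0, -0.0, 1.1]
-216 [ 0.463 -0.185  0.055] [-0.1, -1.1, -0.1] [-0.0, -0.0, 4.1]
-218 [ 0.466 -0.181  0.055] [-0.1, -1.6, -0.1] [-0.0, -0.0, 6.1]
-220 [ 0.469 -0.177  0.055] [-0.0, -2.1, -0.1] [-0.0, -0.0, 8.1]
-222 [ 0.472 -0.173  0.055] [-0.0, -2.6, -0.1] [-0.0, -0.0, 10.1]
-224 [ 0.475 -0.17   0.055] [0.1, -3.1, -0.1] [-0.0, -0.0, 12.1]
```

View pics/f_wrist.png

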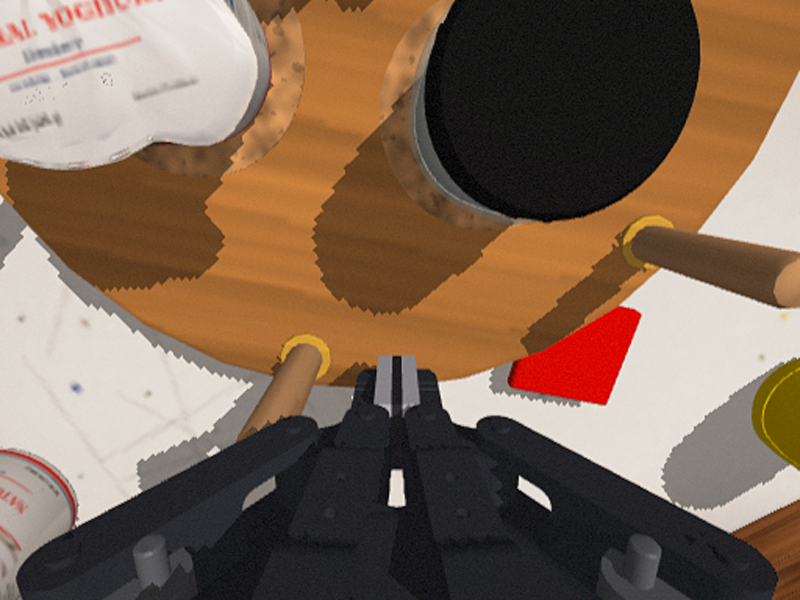

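View pics/f_scene.png

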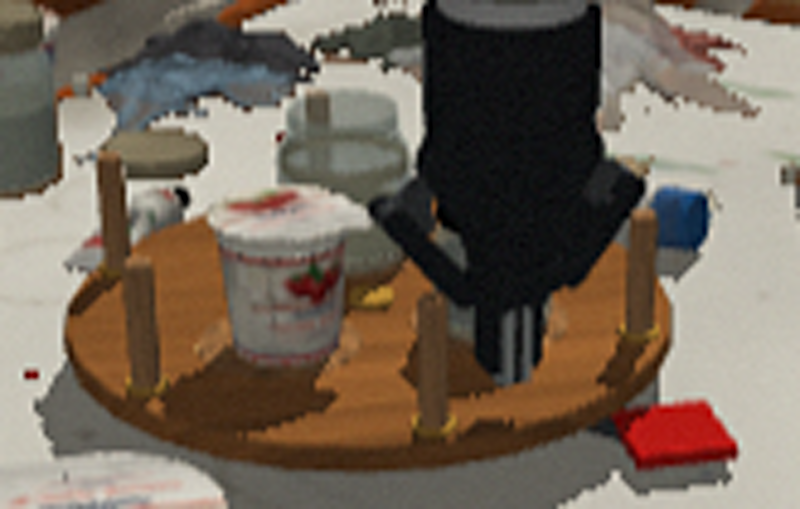

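The red pointer is a diamond, and its radial tip is the corner, at (607,404) here and (297,322) in the earlier wrist view. I'll recompute the pointer angle from that corner, and take the jar from the lid centre at about (562,85).

Run:
```python
from h import *
pol=lambda w:(np.round(w[:2],3),np.hypot(*(w[:2]-C)).round(3),np.degrees(np.arctan2(*(w[:2]-C)[::-1])).round(1))
for n,p,z in [("tip",(607,404),.006),("cornerR",(640,314),.006),("cornerL",(510,386),.006),("lid",(562,83),.106),("pegbaseR",(648,240),.037),("pegbaseL",(305,356),.037)]:print(n,pol(ray("wrist",np.array(p)*.64,z)))
for n,p in [("tip",(738,450)),]:print(n,pol(ray("scene",(145+p[0]*165/800,110+p[1]*105/509),.006)))
```

```text
tip (array([ 0.36 , -0.256]), np.float64(0.218), np.float64(176.8))
cornerR (array([ 0.393, -0.293]), np.float64(0.186), np.float64(-172.5))
cornerL (array([ 0.398, -0.222]), np.float64(0.185), np.float64(165.4))
lid (array([ 0.509, -0.274]), np.float64(0.068), np.float64(-175.4))
pegbaseR (array([ 0.438, -0.3  ]), np.float64(0.143), np.float64(-167.2))
pegbaseL (array([ 0.48 , -0.164]), np.float64(0.143), np.float64(132.9))
tip (array([ 0.368, -0.269]), np.float64(0.21), np.float64(-179.9))
```

The pointer is at about -183° and the jar at -175.4°, so about 7.5° more.

>>> send_rows --rows '[0,-0.3,0,0,0,1,0,0,-0.7,-0.1,0,0,2.5,0,-0.1,-1.1,-0.1,0,0,4,0,-0.1,-1.6,-0.1,0,0,6,0,-0.1,-1.9,-0.1,0,0,7,0,-0.1,-2.0,-0.1,0,0,7.5,0,-0.1,-2.0,-0.1,0,0,7.5,0]'

```text
t: 5.95
eef_pos: [0.4674, -0.1768, 0.0542]
eef_rot: [3.142, 0.0, -0.775]
wrist_force: [0.1, -0.5, 0.3]
gripper_width: -0.003
finger_force: 0.1
```

Run:
```python
from h import *
a=read_camera("wrist");cv2.imwrite("pics/g.png",cv2.resize(a[:,:,::-1],(800,600)))
s=get_state();print(s['t'],s['eef_pos'],s['wrist_force'],np.degrees(np.arctan2(*(s['eef_pos'][:2]-C)[::-1])))
```

```text
6.0 [ 0.46726712 -0.17687206  0.05415953] [ 0.18746711 -0.00700233  0.50877965] 140.240346974046
```

View pics/g.png

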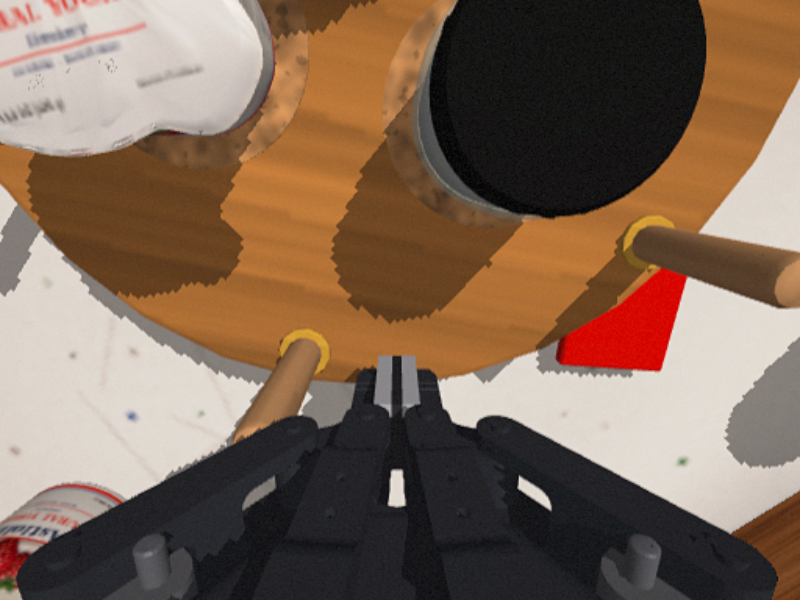

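The lid centre is at about (567,80), the pointer tip at (660,370) and the pegs at (305,352) and (648,240). I'll back off from the peg now, then rise and check from above.

Run:
```python
from h import *
pol=lambda w:(np.round(w[:2],3),np.hypot(*(w[:2]-C)).round(3),np.degrees(np.arctan2(*(w[:2]-C)[::-1])).round(1))
for n,p,z in [("tip",(660,370),.006),("lid",(568,80),.106),("pegL",(305,352),.037),("pegR",(648,240),.037)]:print(n,pol(ray("wrist",np.array(p)*.64,z)))
```

```text
tip (array([ 0.36 , -0.256]), np.float64(0.218), np.float64(176.8))
lid (array([ 0.509, -0.264]), np.float64(0.069), np.float64(176.4))
pegL (array([ 0.496, -0.151]), np.float64(0.143), np.float64(124.7))
pegR (array([ 0.435, -0.28 ]), np.float64(0.143), np.float64(-175.5))
```

>>> send_rows --rows '[-0.3,1,0,0,0,0,0,-0.6,1.5,-0.5,0,0,0,0,-0.6,1.5,-4,0,0,0,0,-0.6,1.5,-8,0,0,0,0,-3,2,-12,0,0,0,0,-6,2,-16,0,0,0,0,-9,2,-18,0,0,0,0,-9,2,-18,0,0,0,0,-9,2,-18,0,0,0,0]'

```text
t: 6.9
eef_pos: [0.3887, -0.1286, 0.235]
eef_rot: [-3.141, -0.002, -0.776]
wrist_force: [0.3, -0.7, -1.5]
gripper_width: -0.002
finger_force: 0.0
```

Run:
```python
from h import *
a=read_camera("wrist");s=get_state();print(s['t'],s['eef_pos'],s['wrist_force']);im=cv2.cvtColor(a,cv2.COLOR_RGB2BGR)
def mark(th,r,z):return tuple(int(v) for v in proj("wrist",[*(C+r*np.array([np.cos(np.radians(th)),np.sin(np.radians(th))])),z]))
for th,col in((-183.3,(255,0,255)),):
    cv2.circle(im,mark(th,.21,.006),2,col,-1);cv2.circle(im,mark(th,.065,.106),2,(0,255,0),-1)
cv2.circle(im,mark(0,0,.037),2,(255,0,0),-1)
cv2.imwrite("pics/i.png",cv2.resize(im,(800,600)))
```

```text
6.95 [ 0.38869105 -0.12883703  0.23411774] [ 0.36994714 -1.04114152 -0.65888946]
```

View pics/i.png

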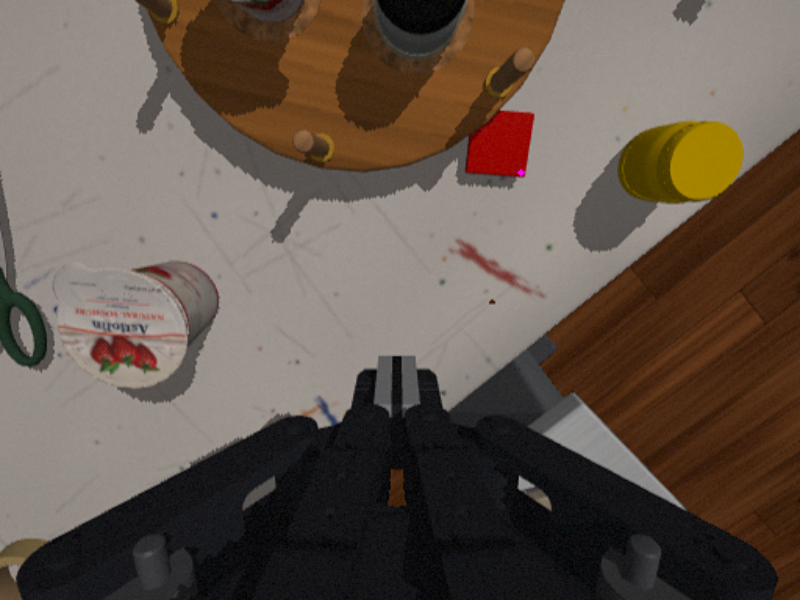

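The predicted tip falls on the pointer's corner at (521,173). The jar (176.4°) and pointer (176.8°) agree to about 1°. The tub and jar stand on their cork places and the arm is clear, so I'm handing in.

```bash
python3 -c "
from cell import *
print(close_job())"
```

```text
the job is handed in; nothing more can be done
None
```

The black-lid jar now stands in line with the red pointer, within about 1° by my camera measurement, with jar and tub upright on their cork places and the arm clear; the job was handed in at about 7 s, and no verdict came back.

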